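# Lock the jeweller's bench pin

## Robot

A 6-joint arm with a two-finger parallel gripper is mounted at the origin on the work surface. World frame = base frame: x ahead of the robot, y to its left, z up, the work surface at z = 0. Lengths are in m, angles in rad, forces in N, time in s.
With the tool pointing down it reaches from about 0.375 to 0.9 m from the base axis. Payload 3.1 kg.
Tool frame: the origin (TCP) lies on the centre line of the jaws, within the pads' length; the fingertips stand 22 mm ahead of it and the grasp point (between the pads) lies 3 mm ahead of it; z points along the fingers, x is the direction in which the jaws open and shut, and the axes are right-handed (so a half turn about z gives the same grasp; the last joint's range is limited). The gripper opens to 87 mm and grips with 3 to 60 N. Pads are 19 mm wide; open, the fingers measure 117 mm over their backs; the gripper's body (75 mm by 190 mm) begins 51 mm behind the grasp point.
Start: joints at [-1.466, 0.527, 1.433, -0, 1.181, -0.178], TCP at [0.174, -0.6, 0.245] pointing down, gripper open.
Joint ranges: [-3.08, 3.08], [-0.75, 2.2], [0.22, 2.44], [-1.43, 4.57], [0, 2.65], [-2.85, 2.85]. Speed limits (rad/s): [2.79, 2.79, 3.14, 3.14, 3.14, 3.14].

## Interface

Orientations are given as a unit quaternion [x, y, z, w].
In Python, from rig import robot, camera, order gives the robot as it stands.
- The arm moves only by the shell command python3 -m pendant 'ROWS' [OPENING] [FORCE]. ROWS is JSON, a list of rows, each a list of 2 entries, a list of its own where there are three numbers: the shift along the tool's x, y, z in mm, then the turn about the tool's z in degrees. A call has 1 to 8 rows; each row shifts and turns the commanded pose from where the row before left it, along the tool's axes as they then stand; what a row does not reach is not made up. A row lasts 1/8 s, in which the tool goes at most 62.5 mm and 10.7 degrees, less where a joint would pass 70% of its speed; a pose out of reach is approached as far as the arm can. A call with a gripper value outside its range is refused whole. OPENING is the finger opening in mm, from 0 to 87, set as the call begins (- or left out, the last holds). The fingers move at their own pace and stop on an object; FORCE is the grip in N (left out, the last holds). Time passes only in rows, so rows that do not move let the fingers close. It gives the time, the measured TCP pose, the force and the opening at its end, in the units of the state.
- robot.get_obs(): the state, without advancing time (a new reading comes with each control period).
- camera(name): name is "side" or "top" or "wrist"; returns a dict with "pixels" (400x640x3 uint8, blue, green, red), "mtx" (3x3 intrinsics, pixels), "k1" (the pictures are not rectified: a ray, as slopes to the right and down, at radius r is drawn at 1 + k1 r^2 times it, then the intrinsics apply), "R" (3x3) and "t" (3): a world point X has camera coordinates R X + t. Camera axes: x right, y down, z forward; pixel columns grow to the right and rows downward; lengths in m; the calibration is good to about 2 mm. A picture is of the moment at which its call begins. There is no depth.
- order.hand_in(): hands the job in, once; it reports no verdict.
The state is a dict: "time": time; "q": joint angles; "joint_velocities": joint speeds; "joint_torque": joint torques, N m; "position": TCP position; "tool_rot": TCP orientation; "ft_force": force on the tool from outside, world axes, zero at the start; "moment": the same for the moment, N m; "grip_width": finger opening in m.
Only numpy, scipy, OpenCV 4.12 (cv2) and the standard library are available. Lean on these libraries where they do the work, as an engineer would, in place of code of your own. Each camera call takes 0.05 s, during which the arm holds its last target. There are 200 camera calls.

## Task

The wooden bench pin is held in its clamp by one big slotted brass screw. Take the flat-bladed driver (the one with the flat-sided, rectangular handle) from its stand, set its blade down into the big screw's slot and, keeping it fully seated, turn the screw clockwise until it stops, with the slot in line with the bench pin; then stand the driver back upright in its own stand. Leave the round-handled punch in the other stand alone.

Things in the scene. Friction and masses are not known exactly. Their poses are not given: they have to be found in the camera images.
- driver: Flat driver, 104 mm tall, 0.16 kg, upright in its stand. Origin: middle of the blade's lower edge, z up. From below: steel blade 22 mm wide (x), 3.5 thick (y), 18 high; 12 mm shank; steel disc 54 mm across, z 45 to 50; pale wooden flat-sided handle, 34 (x) by 22 mm (y), z 50 to 104. Grip the handle from above across its 22 mm, fingertips above the disc. A half turn about z changes nothing.
- driver_stand: The driver's own stand: dark wooden block 90 x 90 x 55 mm, fixed. Origin: centre of its underside, z up. Round hole 37 mm wide, 50 mm deep, in the middle of its top. The driver's disc rests on the top face, so the standing driver's origin is 10 mm above this one. The driver may stand at any yaw and up to 7 mm off-centre.
- pin_clamp: Fixed bench-pin clamp. Origin: centre of its underside, under the screw's axis, z up. Wooden block 130 mm square, 30 high, with a dark steel plate (top at 38 mm). The pale notched wooden bench pin, 60 mm wide, sticks out 95 mm along -x, towards the robot. The big screw is in the middle, a flat rib each side of it in line with the pin. The two 16 mm corner screws are no part of the job.
- lock_screw (a joint): Turn of the big slotted screw about its vertical axis, rad; grows clockwise seen from above, up to a hard stop at 1.1 (locked: slot in line with the pin). Starts between 0 and 0.35 and stays where it is left; takes about 0.12 N m to turn. The blade has about 0.2 rad of play each way in the slot before it drives the screw.
- lock_slot (a point): Middle of the slot's floor in the big brass screw head, on the screw's axis, 42 mm above the bench. Turns with the screw: x along the slot, z up. Head 48 mm across, its top 12 mm above this point. The slot runs right across, open at both ends; it is 8 mm wide in its lower 7 mm, then flares to 18 mm at the top.
- punch: Bystander: round-handled punch, loose, standing in a second stand just like the driver's. Origin at its point, z up; the same 54 mm disc at z 45 to 50 mm, round mushroom handle 34 mm across, up to z 94 mm. Which tool stands at which place varies.
Not all that is in view belongs to the job. What is shaped like the driver but pink or turquoise is not meant.

How it is judged:
On the way, in this order (a step that is already met when the one before it is completed fails the run):
1. the driver's blade is seated in the slot of the big screw, which is not yet turned (horizontal distance between driver and lock_slot below 0.012 m and z of driver in the frame of lock_slot below 0.006 m and angle between driver's own z axis and vertical below 0.25 rad and value of joint lock_screw below 0.6 rad), for 0.1 s.
2. the screw is turned home with the blade still seated in its slot (horizontal distance between driver and lock_slot below 0.012 m and z of driver in the frame of lock_slot below 0.006 m and angle between driver's own z axis and vertical below 0.25 rad and value of joint lock_screw above 0.92 rad), for 0.1 s.
At the end, for the whole second after the job is handed in: The big screw is turned clockwise to its stop (joint above 0.9 of 1.1 rad), and the driver stands at rest, upright within 10 degrees, in its own stand, disc down on the top (origin within 15 mm of the stand's axis and under 16 mm above its underside) (value of joint lock_screw above 0.9 rad and horizontal distance between driver and driver_stand below 0.015 m and z of driver in the frame of driver_stand below 0.016 m and angle between driver's own z axis and vertical below 0.17 rad and linear speed of driver below 0.02 m/s); the robot touches nothing.
It fails at once if the screw is turned while the driver's blade is not in its slot (tip more than 20 mm off the axis, or above the screw's head) ((velocity of joint lock_screw above 0.15 rad/s or velocity of joint lock_screw below -0.15 rad/s) and not (horizontal distance between driver and lock_slot below 0.02 m and z of driver in the frame of lock_slot below 0.015 m)).
It fails at once if the punch is taken out of its stand, or tipped over (distance of punch from where it was at the start of the episode above 0.025 m or angle between punch's own z axis and vertical above 0.3 rad).
It also fails if it takes over 59 s, if anything falls off the work surface, if the arm or the gripper's body presses on something with over 40 N, if the wrist force passes 120 N, or if a joint passes its speed limit or range.

## Working session

There is one attempt and no reset: what is moved stays moved. The work goes in short steps, Python scripts to look and compute and a shell command to move; the robot and the scene stay as the last step left them, time stands still between calls to the robot, and variables do not carry over. Pictures are saved under pics/ and viewed, about 8 in all and at most 12, crops included, and the job is handed in when it is done.

```bash
mkdir -p pics
cat > h.py <<'E'
import numpy as np, cv2
from rig import robot, camera, order
def snap(n,f):
    c=camera(n); cv2.imwrite('pics/'+f,c['pixels']); np.savez('pics/'+f+'.npz',**{k:c[k] for k in('mtx','k1','R','t')}); return c
def load(f): return np.load('pics/'+f+'.npz')
def ray(c,u,v):
    m=np.array(c['mtx']); p=np.array([(u-m[0,2])/m[0,0],(v-m[1,2])/m[1,1]]); s=p.copy()
    for _ in range(30): s=p/(1+float(c['k1'])*(s@s))
    R=np.array(c['R']); return -R.T@np.array(c['t']), R.T@np.r_[s,1]
def atz(c,u,v,z):
    o,d=ray(c,u,v); return o+d*(z-o[2])/d[2]
def proj(c,X):
    x=np.array(c['R'])@np.array(X)+np.array(c['t']); s=x[:2]/x[2]; s=s*(1+float(c['k1'])*(s@s)); m=np.array(c['mtx']); return m[0,0]*s[0]+m[0,2],m[1,1]*s[1]+m[1,2]
E
python3 - <<'E'
from h import *
for n in('top','side'):
    c=snap(n,n+'0.png'); print(n,-np.array(c['R']).T@c['t'])
a=robot.get_obs(); print({k:np.round(v,3) for k,v in a.items()})
E
```

```text
top [0.49826471 0.06169438 0.79727593]
side [ 0.29774413 -0.6685784   0.54520796]
{'time': np.float64(0.1), 'q': array([-1.467,  0.528,  1.434, -0.   ,  1.181, -0.178]), 'joint_velocities': array([ 0.001, -0.001, -0.004,  0.   , -0.   , -0.002]), 'joint_torque': array([  0.   , -44.099, -17.715,   0.064,   0.053,  -0.   ]), 'position': array([ 0.174, -0.6  ,  0.244]), 'tool_rot': array([ 0.8  , -0.6  , -0.001, -0.001]), 'ft_force': array([0.379, 0.07 , 0.198]), 'moment': array([ 0.002, -0.048, -0.002]), 'grip_width': np.float64(0.087)}
```

View pics/top0.png

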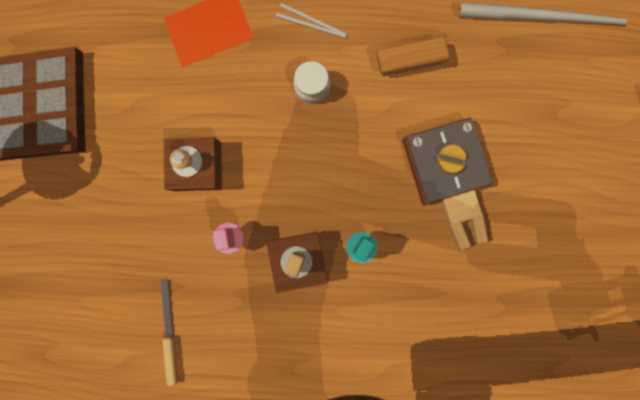

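View pics/side0.png

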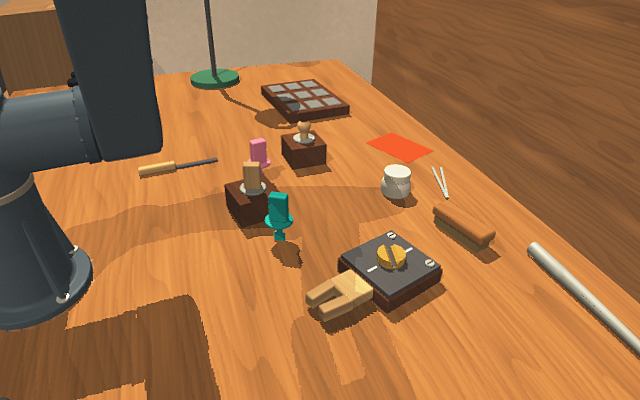

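Top view candidates: the pale flat handle in a dark stand at (296,263) is the driver. The pink (228,238) and turquoise (362,247) ones are decoys, and the round handle at (183,160) is the punch. The screw is at (452,158), and its pin points down the image towards the robot. I'll check this in a close crop.

Run:
```python
from h import *
im=cv2.imread('pics/top0.png')
a=cv2.resize(im[225:300,260:335],(400,400),interpolation=cv2.INTER_CUBIC)
b=cv2.resize(im[115:205,400:500],(400,360),interpolation=cv2.INTER_CUBIC)
o=np.zeros((400,800,3),np.uint8);o[:,:400]=a;o[:360,400:]=b;cv2.imwrite('pics/c1.png',o)
```

```text
(no output)
```

View pics/c1.png

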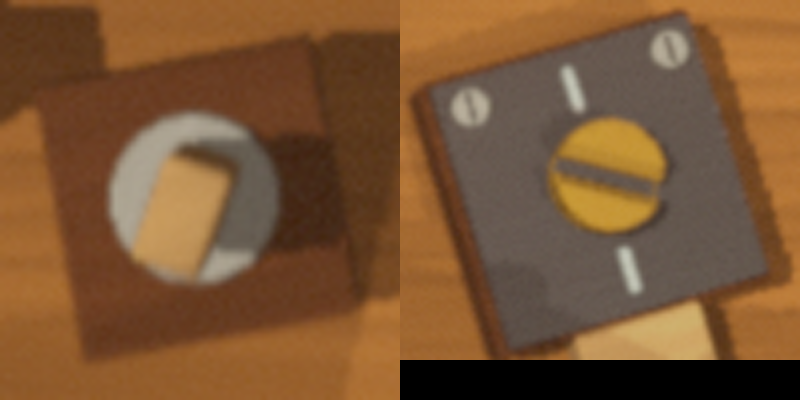

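The crop confirms the choice: a rectangular pale handle in its stand, disc centre (296.4,262.1), handle top centre (294.9,265.5). The screw head is at (452,158.8), its slot running across the line of the ribs.

Run:
```python
from h import *
c=load('top0.png')
A=lambda x,y,z:atz(c,260+x*75/400,225+y*75/400,z)
B=lambda x,y,z:atz(c,400+(x-400)/4,115+y/4,z)
print('disc',A(194,198,.06),'diam',np.linalg.norm(A(108,198,.06)-A(280,198,.06)))
P=[A(*p,.114) for p in((178,150),(235,178),(197,280),(133,257))]
print('handle',np.mean(P,0),np.linalg.norm(P[0]-P[1]),np.linalg.norm(P[1]-P[2]))
d=(P[0]+P[1]-P[2]-P[3]);print('long yaw',np.degrees(np.arctan2(d[1],d[0])))
S=[A(*p,.055) for p in((40,93),(307,37),(360,300),(85,358))];print('stand',np.mean(S,0),[np.linalg.norm(S[i]-S[i-1]) for i in range(4)])
h=B(608,175,.054);print('head',h, np.linalg.norm(B(552,175,.054)-B(667,175,.054)))
d=B(558,165,.051)-B(660,190,.051);print('slot yaw',np.degrees(np.arctan2(d[1],d[0])))
a,b=B(573,90,.039),B(629,270,.039);d=a-b;print('rib mid',(a+b)/2,'yaw',np.degrees(np.arctan2(d[1],d[0])))
s=load('side0.png');print(proj(s,np.mean(P,0)),proj(s,h))
```

```text
disc [0.4223397  0.11279185 0.06      ] diam 0.055013081561677134
handle [0.42243653 0.11136799 0.114     ] 0.018802338842521304 0.03220606783759344
long yaw -20.293959996663688
stand [0.42213846 0.11194341 0.055     ] [np.float64(0.08645836986219581), np.float64(0.08799525834687207), np.float64(0.08610471157380353), np.float64(0.0904799618551527)]
head [ 0.60659907 -0.1528207   0.054     ] 0.05082331629630013
slot yaw 77.86806006436109
rib mid [ 0.60657994 -0.15404626  0.039     ] yaw 17.85251655800169
(np.float64(249.89793540508438), np.float64(163.75836577532473)) (np.float64(389.599477571776), np.float64(252.24521580970557))
```

```bash
python3 -m pendant '[[[-25,-50,0],0],[[-25,-50,0],0],[[-25,-50,0],0],[[-25,-50,0],0],[[-25,-50,0],0],[[-25,-50,0],0],[[-25,-50,0],0],[[-22,-47,0],0]]' 55 20
python3 -m pendant '[[[-52,-5,0],0],[[-52,-5,0],0],[[-52,-5,0],0],[[-52,-5,0],0],[[-52,-5,0],0],[[-52,-5,0],0],[[-52,-5,0],0],[[-52,-5,0],0]]'
python3 -m pendant '[[[0,0,0],9],[[0,0,0],9],[[0,0,0],9],[[0,0,0],9.6],[[0,0,0],0]]'
python3 - <<'E'
from h import *
c=snap('wrist','w1.png');print(robot.get_obs()['position'])
for z in(.06,.114):print(proj(c,[.4224,.112,z]))
E
```

```text
time: 1.1
position: [0.5017, -0.2984, 0.2442]
tool_rot: [0.8, -0.6, -0.0, -0.0]
ft_force: [0.5, -0.9, -0.6]
grip_width: 0.0549
time: 2.1
position: [0.4224, 0.112, 0.2445]
tool_rot: [0.8, -0.601, -0.0, -0.0]
ft_force: [0.7, 0.4, 0.0]
grip_width: 0.0551
time: 2.72
position: [0.4227, 0.1105, 0.2444]
tool_rot: [-0.572, 0.821, 0.0, -0.0]
ft_force: [-0.4, -0.2, 0.2]
grip_width: 0.055
[0.42276314 0.11046577 0.24438075]
(np.float64(315.88128729977), np.float64(185.901981103518))
(np.float64(315.5815647415037), np.float64(199.1137366571323))
```

View pics/w1.png

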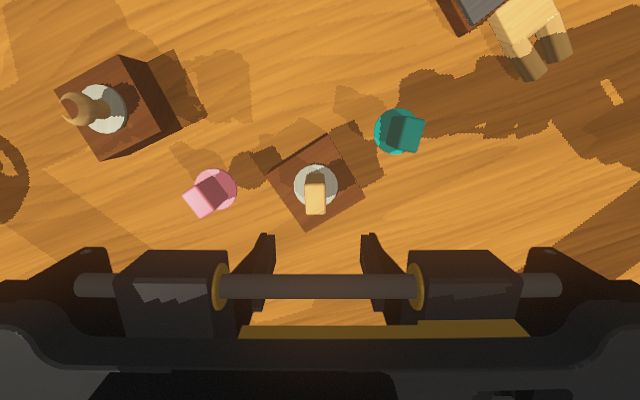

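Wrist view: the handle at (315,199) sits square between the jaws, with the disc at (316,185), within 1 px of the prediction. Descending and gripping.

```bash
python3 -m pendant '[[[-1,0,45],0],[[0,0,45],0],[[0,0,35],0],[[0,0,20],0],[[0,0,12],0],[[0,0,0],0]]'
python3 -m pendant '[[[0,0,0],0],[[0,0,0],0],[[0,0,0],0],[[0,0,0],0],[[0,0,0],0],[[0,0,0],0]]' 10 45
python3 -m pendant '[[[0,0,-10],0],[[0,0,-20],0],[[0,0,-30],0],[[0,0,-35],0],[[0,0,-30],0],[[0,0,0],0]]'
```

```text
time: 3.52
position: [0.4232, 0.1114, 0.0871]
tool_rot: [-0.571, 0.821, 0.0, -0.001]
ft_force: [-1.1, 0.5, -0.1]
grip_width: 0.0549
time: 4.28
position: [0.4238, 0.1115, 0.0879]
tool_rot: [-0.571, 0.821, -0.0, 0.001]
ft_force: [-0.3, 0.8, 6.6]
grip_width: 0.022
time: 5.03
position: [0.4244, 0.1114, 0.2144]
tool_rot: [-0.571, 0.821, -0.001, 0.002]
ft_force: [-0.0, -1.1, -2.7]
grip_width: 0.0217
```

```bash
python3 -m pendant '[[[20,-30,0],0],[[33,-48,0],0],[[35,-50,0],0],[[35,-50,0],0],[[33,-47,0],0],[[19,-27,0],0],[[10,-11,0],0],[[0,0,0],0]]'
python3 -m pendant '[[[0,0,0],-10],[[0,0,0],-10],[[0,0,0],-10],[[0,0,0],-10],[[0,0,0],-10],[[0,0,0],-10],[[0,0,0],-10],[[0,0,0],-10]]'
python3 -m pendant '[[[0,0,0],-10],[[0,0,0],-8.3],[[0,0,0],0],[[0,0,0],0]]'
python3 - <<'E'
from h import *
im=[]
for n in('wrist','side','top'):
    c=snap(n,n+'2.png'); im.append((n,c)); print(n,proj(c,[.6066,-.1533,.054]))
W,S,T=[c['pixels'] for _,c in im]
u,v=map(int,proj(im[1][1],[.6066,-.1533,.1]))
S=cv2.resize(S[v-80:v+80,u-80:u+80],(400,400),interpolation=cv2.INTER_CUBIC);print(u-80,v-80)
u,v=map(int,proj(im[0][1],[.6066,-.1533,.054]));v0=max(0,v-100);u0=u-100
W=cv2.resize(W[v0:v0+200,u0:u0+200],(400,400),interpolation=cv2.INTER_CUBIC);print(u0,v0)
cv2.imwrite('pics/c2.png',np.hstack([W,S]))
E
```

```text
time: 6.02
position: [0.6044, -0.1535, 0.211]
tool_rot: [-0.57, 0.821, 0.002, -0.001]
ft_force: [1.0, -0.6, -1.6]
grip_width: 0.0218
time: 7.02
position: [0.6038, -0.1511, 0.2121]
tool_rot: [0.966, -0.258, -0.001, -0.0]
ft_force: [0.0, 0.1, -1.7]
grip_width: 0.0216
time: 7.52
position: [0.6047, -0.1524, 0.2124]
tool_rot: [0.994, -0.106, -0.001, -0.0]
ft_force: [0.2, -1.0, -1.4]
grip_width: 0.0217
wrist (np.float64(320.04380965407694), np.float64(191.45911071655328))
side (np.float64(389.7236098547034), np.float64(252.4197729627998))
top (np.float64(452.2712632898415), np.float64(158.7571219763497))
312 150
220 91
```

View pics/c2.png

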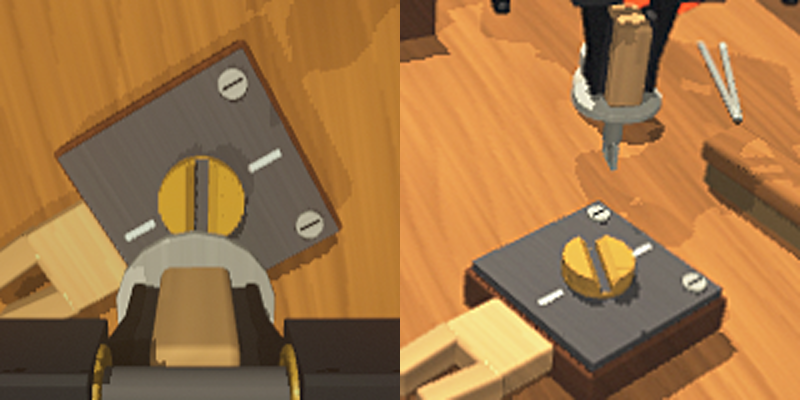

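Wrist crop: the slot lies at crop x≈201 (full frame 320.5, predicted 320.0) and runs parallel to the blade's width. In the side crop the blade tip is at full-frame (397,218), upright. I'll compare that with the prediction, then centre.

```bash
python3 - <<'E'
from h import *
c=load('side2.png')
print('side0 exp',[312]) 
p=robot.get_obs()['position']
for dz in(.077,.08):print(proj(c,p-[0,0,dz]))
E
python3 -m pendant '[[[2,0.5,0],0],[[0,0,25],0],[[0,0,25],0],[[0,0,15],0],[[0,0,10],0],[[0,0,0],0]]'
```

```text
side0 exp [312]
(np.float64(394.39201131556024), np.float64(213.20247761218053))
(np.float64(394.1825836044809), np.float64(214.7383526410906))
time: 8.43
position: [0.6071, -0.1546, 0.137]
tool_rot: [0.994, -0.105, -0.0, -0.0]
ft_force: [0.4, 0.2, -2.1]
grip_width: 0.0219
```

```bash
python3 -m pendant '[[[0,-1.2,4],0],[[0,0,4],0],[[0,0,4],0],[[0,0,3],0],[[0,0,0],0]]'; python3 -m pendant '[[[0,0,2],0],[[0,0,2],0],[[0,0,0],0]]'
```

```text
time: 9.05
position: [0.6073, -0.1533, 0.1222]
tool_rot: [0.994, -0.105, -0.0, -0.0]
ft_force: [0.5, 0.6, -1.5]
grip_width: 0.022
time: 9.43
position: [0.6077, -0.1535, 0.1199]
tool_rot: [0.994, -0.105, 0.0, 0.0]
ft_force: [-0.4, 0.7, 4.8]
grip_width: 0.0216
```

```bash
python3 -m pendant '[[[-0.8,0,1],0],[[0,0,0],0],[[0,0,0],0]]'; python3 -m pendant '[[[0,0,0],7],[[0,0,0],7],[[0,0,0],7],[[0,0,0],7],[[0,0,0],7],[[0,0,0],7],[[0,0,0],7],[[0,0,0],0]]'; python3 -c "
from h import *
o=robot.get_obs();print(o['moment'],o['q'][5]);snap('side','side3.png')"
```

```text
time: 9.8
position: [0.6076, -0.1535, 0.1198]
tool_rot: [0.994, -0.105, 0.001, 0.0]
ft_force: [-1.4, 0.6, 8.3]
grip_width: 0.0216
time: 10.8
position: [0.6079, -0.1538, 0.1198]
tool_rot: [0.861, -0.508, 0.002, -0.0]
ft_force: [-1.0, -0.3, 8.0]
grip_width: 0.0216
[0.10092129 0.27078936 0.08558873] 0.6410665347992872
```

```bash
for i in 1; do python3 -m pendant '[[[0,0,0],6],[[0,0,0],6],[[0,0,0],4],[[0,0,0],0]]'; python3 -c "
from h import *
print(robot.get_obs()['moment'])"; python3 -m pendant '[[[0,0,0],4],[[0,0,0],3],[[0,0,0],0]]';python3 -c "
from h import *
print(robot.get_obs()['moment'])
c=snap('side','side4.png');u,v=map(int,proj(c,[.6066,-.1533,.07]))
a=cv2.resize(c['pixels'][v-50:v+50,u-50:u+50],(400,400),interpolation=cv2.INTER_CUBIC)
c=snap('top','top4.png');u,v=map(int,proj(c,[.6066,-.1533,.054]))
b=cv2.resize(c['pixels'][v-50:v+50,u-50:u+50],(400,400),interpolation=cv2.INTER_CUBIC)
cv2.imwrite('pics/c4.png',np.hstack([a,b]))"; done
```

```text
time: 11.35
position: [0.6079, -0.1539, 0.1199]
tool_rot: [0.782, -0.623, 0.002, -0.0]
ft_force: [-1.4, 0.7, 8.5]
grip_width: 0.022
[0.09381265 0.32765179 0.04012556]
time: 11.72
position: [0.6078, -0.154, 0.1198]
tool_rot: [0.743, -0.67, 0.002, -0.0]
ft_force: [-1.6, 0.7, 8.2]
grip_width: 0.0217
[0.04582309 0.34729795 0.1033606 ]
```

View pics/c4.png

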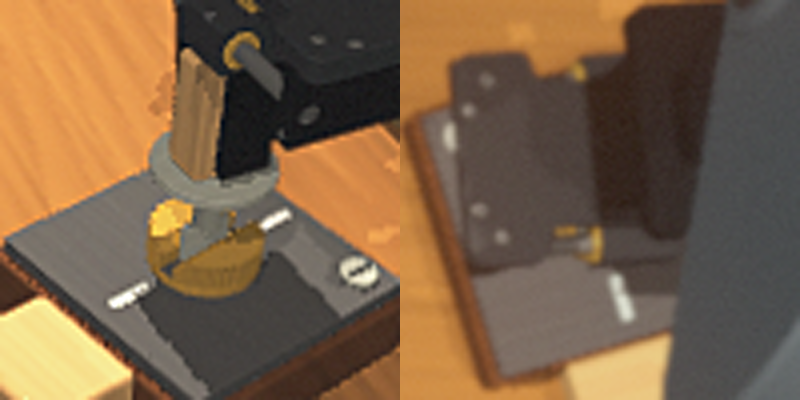

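Side crop: the blade is down in the slot, and the slot is now nearly in line with the two ribs. I'll turn further until the torque rises at the stop.

```bash
for i in 1; do python3 -m pendant '[[[0,0,0],3],[[0,0,0],0],[[0,0,0],0]]'; python3 -c "
from h import *
print(robot.get_obs()['moment'])"; python3 -m pendant '[[[0,0,0],3],[[0,0,0],0],[[0,0,0],0]]';python3 -c "
from h import *
print(robot.get_obs()['moment'])"; done
```

```text
time: 12.2
position: [0.6078, -0.154, 0.1198]
tool_rot: [0.725, -0.689, 0.002, -0.0]
ft_force: [-1.1, -0.4, 7.5]
grip_width: 0.0217
[0.01406312 0.37288774 0.06811694]
time: 12.58
position: [0.6079, -0.154, 0.1198]
tool_rot: [0.707, -0.707, 0.002, -0.0]
ft_force: [-0.6, -0.4, 7.7]
grip_width: 0.0221
[-0.01445945  0.32270895  0.32521046]
```

```bash
for i in 1; do python3 -m pendant '[[[0,0,0],2],[[0,0,0],0]]'; python3 -c "
from h import *
print(robot.get_obs()['moment'])"; python3 -m pendant '[[[0,0,0],-5],[[0,0,0],-4],[[0,0,0],0],[[0,0,-5],0],[[0,0,-10],0],[[0,0,-20],0],[[0,0,0],0]]'; python3 -m pendant '[[[0,0,-30],0],[[0,0,-30],0],[[0,0,0],0]]';python3 -c "
from h import *
print(robot.get_obs()['moment'])
c=snap('wrist','w5.png');u,v=map(int,proj(c,[.6066,-.1533,.054]));print(u,v);v=max(v,100)
a=cv2.resize(c['pixels'][v-100:v+100,u-100:u+100],(400,400),interpolation=cv2.INTER_CUBIC)
c=snap('side','side5.png');u,v=map(int,proj(c,[.6066,-.1533,.1]));print(u-80,v-80)
b=cv2.resize(c['pixels'][v-80:v+80,u-80:u+80],(400,400),interpolation=cv2.INTER_CUBIC)
cv2.imwrite('pics/c5.png',np.hstack([a,b]))"; done
```

```text
time: 12.82
position: [0.6079, -0.154, 0.1198]
tool_rot: [-0.695, 0.719, -0.002, 0.0]
ft_force: [-1.3, -0.1, 8.2]
grip_width: 0.0218
[0.06144758 0.288268   0.52685721]
time: 13.7
position: [0.6078, -0.1536, 0.1542]
tool_rot: [0.748, -0.663, 0.002, -0.001]
ft_force: [0.5, -0.4, -2.0]
grip_width: 0.0219
time: 14.08
position: [0.608, -0.1537, 0.2143]
tool_rot: [0.748, -0.663, 0.002, -0.001]
ft_force: [-0.0, -0.5, -2.4]
grip_width: 0.0215
[-0.03139863  0.01917337 -0.02269103]
316 192
312 150
```

View pics/c5.png

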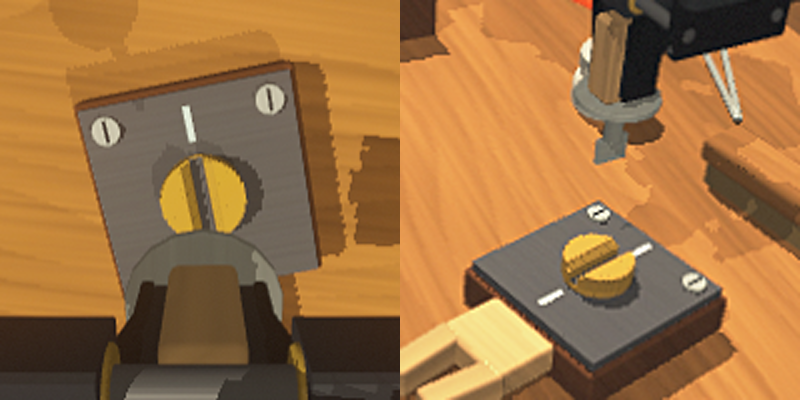

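Wrist crop: the slot is in line with the rib, so the screw is home (torque rose to 0.53 N m at the stop). The side crop shows the driver still upright in the jaws. Taking it back to the stand.

```bash
python3 -m pendant '[[[-30,16,0],0],[[-50,27,0],0],[[-52,27,0],0],[[-52,27,0],0],[[-50,27,0],0],[[-32,18,0],0],[[-20,10,0],0],[[0,0,0],0]]'; python3 -m pendant '[[[0,0,0],0],[[0,0,0],0]]'
python3 - <<'E'
from h import *
c=snap('wrist','w6.png');print(proj(c,[.4221,.1119,.055]))
s=snap('side','side6.png');p=robot.get_obs()['position'];u,v=map(int,proj(s,[.4221,.1119,.1]));print(u-60,v-80,proj(s,p-[0,0,.077]),proj(s,[.4221,.1119,.055]))
b=cv2.resize(s['pixels'][v-80:v+40,u-60:u+60],(400,400),interpolation=cv2.INTER_CUBIC)
a=cv2.resize(c['pixels'][100:300,220:420],(400,400),interpolation=cv2.INTER_CUBIC)
cv2.imwrite('pics/c6.png',np.hstack([a,b]))
E
```

```text
time: 15.18
position: [0.419, 0.1134, 0.2112]
tool_rot: [0.749, -0.662, -0.002, 0.001]
ft_force: [0.8, -0.1, -0.7]
grip_width: 0.0219
time: 15.42
position: [0.4221, 0.1117, 0.2122]
tool_rot: [0.748, -0.664, 0.0, 0.0]
ft_force: [-0.0, -0.1, -1.9]
grip_width: 0.0218
(np.float64(317.02889538115517), np.float64(191.13004796083234))
190 89 (np.float64(248.99374405358571), np.float64(154.14746283514015)) (np.float64(251.43535995822717), np.float64(188.8370120588509))
```

View pics/c6.png

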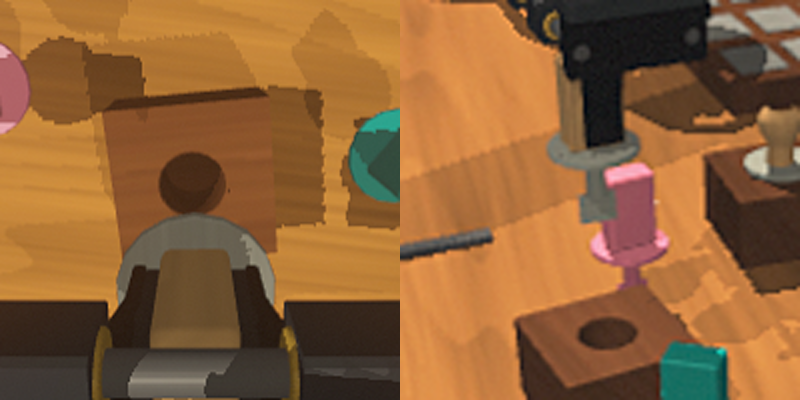

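The hole shows at wrist pixel (316,191.5) and side pixel (252.4,189), both within about 1 px of prediction, and the tip is above it. Lowering.

```bash
python3 -m pendant '[[[0,0,25],0],[[0,0,35],0],[[0,0,30],0],[[0,0,20],0],[[0,0,10],0],[[0,0,0],0],[[0,0,2],0],[[0,0,0],0]]'; python3 -m pendant '[[[0,0,1.5],0],[[0,0,0],0]]'
```

```text
time: 16.52
position: [0.4219, 0.1124, 0.0911]
tool_rot: [0.748, -0.663, 0.001, -0.0]
ft_force: [-0.1, 0.6, -1.5]
grip_width: 0.0218
time: 16.77
position: [0.4215, 0.1125, 0.0892]
tool_rot: [0.748, -0.663, 0.0, -0.0]
ft_force: [-0.5, -1.1, -2.4]
grip_width: 0.0221
```

```bash
python3 -m pendant '[[[0,0,1],0],[[0,0,1],0],[[0,0,0],0]]'; python3 -m pendant '[[[0,0,0],0],[[0,0,0],0],[[0,0,0],0],[[0,0,0],0],[[0,0,0],0],[[0,0,0],0]]' 50; python3 -m pendant '[[[0,0,-15],0],[[0,0,-30],0],[[0,0,-40],0],[[0,0,-40],0],[[0,0,-20],0],[[0,0,0],0],[[0,0,0],0]]'
python3 - <<'E'
from h import *
s=snap('side','side7.png');w=snap('wrist','w7.png')
print(proj(s,[.4221,.1119,.114]),proj(w,[.4221,.1119,.06]),proj(w,[.4221,.1119,.114]))
b=cv2.resize(s['pixels'][119:239,190:310],(400,400),interpolation=cv2.INTER_CUBIC)
a=cv2.resize(w['pixels'][100:300,220:420],(400,400),interpolation=cv2.INTER_CUBIC)
cv2.imwrite('pics/c7.png',np.hstack([a,b]))
E
```

```text
time: 17.15
position: [0.4215, 0.1124, 0.0879]
tool_rot: [0.748, -0.663, 0.0, -0.0]
ft_force: [-1.9, -0.7, 8.7]
grip_width: 0.0217
time: 17.9
position: [0.4214, 0.1124, 0.087]
tool_rot: [0.748, -0.663, -0.0, 0.0]
ft_force: [-0.5, 0.3, -0.0]
grip_width: 0.0501
time: 18.77
position: [0.4207, 0.1124, 0.2313]
tool_rot: [0.748, -0.663, -0.001, 0.001]
ft_force: [0.1, 0.1, -0.4]
grip_width: 0.05
(np.float64(249.67986632193674), np.float64(163.65782036404022)) (np.float64(317.86817971546407), np.float64(186.33509750542336)) (np.float64(317.91218836211567), np.float64(200.397682328451))
```

View pics/c7.png

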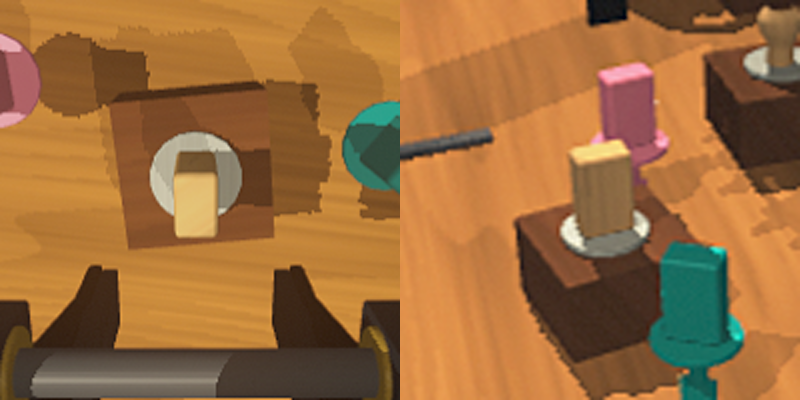

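The driver stands upright in its stand, disc flat on the top and central. The wrist view puts the disc at (318,187) against a predicted (318,186). The gripper is clear, so I'm handing in.

```bash
python3 -c "
from h import *
print(order.hand_in())"
```

```text
the job is handed in; nothing more can be done
None
```

The big screw is turned clockwise to its stop and the driver is back in its own stand. I handed the job in at about 19 s of the 59 s allowed; the hand-in gives no verdict.

- **Seating:** I gripped the flat-handled driver across its 22 mm. It touched the slot floor with the TCP at 0.120 m, which puts the blade tip at about 42 mm, as specified.
- **Turning:** I turned clockwise until the torque rose to 0.53 N m, well above the 0.12 N m needed to turn the screw. Afterwards the pictures showed the slot in line with the ribs and the pin.
- **Standing back:** The last pictures show the driver upright and central in its stand with the disc flat on top, and the gripper clear above it. The punch looked untouched.
- **Checks:** None failed. Predicted and seen positions agreed within about 1–2 px, except one rough reading of the blade tip from the side. That was 3–5 px off, and I took it to be the near corner of the blade.

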